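# Sort the keeper bars, then hold the long one against the sprung stop

## Robot

A 6-joint arm with a two-finger parallel gripper is mounted at the origin on the work surface. World frame = base frame: x ahead of the robot, y to its left, z up, the work surface at z = 0. Lengths are in m, angles in degrees, forces in N, time in s.
With the tool pointing down it reaches from about 0.25 to 0.725 m from the base axis. Payload 9.7 kg.
Tool frame: the origin (TCP) lies midway between the tips of the shut fingers; the grasp point (between the pads) lies 19 mm behind it; z points along the fingers, y is the line along which they close (so a half turn about z gives the same grasp; the last joint's range is limited). The gripper opens to 85 mm and grips with 20 to 120 N. Pads are 22 mm wide; open, the fingers measure 114 mm over their backs; the gripper's body (76 mm by 85 mm) begins 54 mm behind the grasp point. The pads swing forward as they close: fully open they stand 13 mm farther back than shut.
Start: joints at [-75.115, 4.979, 10.078, 95.1, 0, 90], TCP at [0.141, -0.532, 0.231] pointing down, gripper open.
Joint ranges: [-179.16, 179.16], [-48.56, 103.87], [-65.8, 70.77], [-126.05, 130.52], [-82.76, 87.17], [-180, 180]. Speed limits (degrees/s): [127.2, 127.2, 147.25, 180, 180, 180].

## Interface

Orientations are given as [roll, pitch, yaw] about the fixed x, y, z axes, in that order (R = Rz(yaw) Ry(pitch) Rx(roll)).
In Python, from workcell import * gives the robot as it stands.
- The arm moves only by the tool servo_tool, never from a script. Its argument "moves" is a list of rows, each a list of 4 numbers: the shift along the world's x, y, z in cm, then the turn about the world's z in rad. A call has 1 to 20 rows; each row is the pose to reach, as a shift and turn from the pose commanded when the call began; what a row does not reach only later rows make up. A row lasts 1/12 s, in which the tool goes at most 41.7 mm and 7.16 degrees, less where a joint would pass 70% of its speed; a pose out of reach is approached as far as the arm can. A call with a gripper value outside its range is refused whole. "claw" is the closure, from 0 (fully open) to 1 (shut), set as the call begins (left out, the last holds). The fingers move at their own pace and stop on an object; "force" is the grip in N (left out, the last holds). Time passes only in rows, so rows that repeat a pose let the fingers close. It gives the time, the measured TCP pose, the force, the opening and the grip force at its end, in the units of the state.
- get_obs(): the state, without advancing time (a new reading comes with each control period).
- camera(name): name is "scene" or "side" or "wrist"; returns the picture (480x640x3 uint8, red, green, blue); there is no depth.
- get_calibration(name): a dict with "fx", "fy", "cx", "cy" (pixels), "rvec" (rotation vector, rad) and "tvec" (3), from world to camera coordinates, as OpenCV has them; the wrist camera has in their place "tool_from_camera" (4x4, takes a point from camera to tool coordinates, whose origin is the TCP and whose axes are the flange's). Camera axes: x right, y down, z forward; pixel columns grow to the right and rows downward; lengths in m; the calibration is good to about 2 mm. A picture is of the moment at which its call begins: read the wrist's pose just before it. get_calibration takes no time and is no camera call.
- job_done(): hands the job in; it is judged then, once.
The state is a dict: "time": time; "q": joint angles; "qd": joint speeds; "joint_efforts": joint torques, N m; "ee_pos": TCP position; "tcp_rot": TCP orientation; "wrist_force": force on the tool from outside, world axes, zero at the start; "torque": the same for the moment, N m; "opening": finger opening in m; "grasp_force": force on a finger pad.
Only numpy, scipy, OpenCV 4.12 (cv2) and the standard library are available. Lean on these libraries where they do the work, as an engineer would, in place of code of your own. Each camera call takes 0.05 s, during which the arm holds its last target. There are 200 camera calls.

## Task

Lay the loose short and medium keeper bars flat in the blue tray, each in the row of its own length beside the spare already there. Then take the long bar to the grey jig, lay it on the bed between the yellow lines, and press its end squarely against the sprung stop until the red pointer stands in the green band (about 10 N), never ramming the stop to the end of its travel. Finish while still holding that steady push, so that a mate can bolt the bar down, and leave the jar, grease block, ratchet and spare bars where they are.

Things in the scene. Friction and masses are not known exactly. Their poses are not given: they have to be found in the camera images.
- bar_short: Loose short keeper bar, 45 mm long (along its x), 24 mm wide (y), 26 mm high (z); galvanised steel with a dark bolt hole near each end of its top; about 200 g. Origin: centre of its underside; z up. Lies on the table at the start; which of the three bars lies where changes.
- bar_medium: Loose medium keeper bar, 65 mm long (along its x), 24 mm wide (y), 26 mm high (z); galvanised steel with a dark bolt hole near each end of its top; about 300 g. Origin: centre of its underside; z up. Lies on the table at the start.
- bar_long: Long keeper bar (only one), 85 mm long (along its x), 24 mm wide (y), 26 mm high (z); galvanised steel with a dark bolt hole near each end of its top; about 400 g. Origin: centre of its underside; z up. Lies on the table at the start; the one to press against the stop.
- tray: Fixed blue tray, 149 mm (its x) by 140 (y), 14 mm high, floor 4 mm, walls 5 mm. A divider parts it into two rows along y, each 130 mm long inside: the short row 57 mm wide in x (on the -x side), the medium row 77 mm wide (+x side). Bars lie across a row, their length along the tray's x. Origin: centre of its underside on the table; z up.
- row_short (a point): Centre of the floor of the tray's short row (4 mm above the table), axes as the tray's. The spare lies 47 mm to +y of it; the rest of the row, towards -y, is free.
- row_medium (a point): Centre of the floor of the tray's medium row (4 mm above the table), axes as the tray's. The spare lies 47 mm to +y of it; the rest of the row, towards -y, is free.
- spare_short: Spare short bar already in the short row, as bar_short; stays there.
- spare_medium: Spare medium bar already in the medium row, as bar_medium; stays there.
- jig: Fixed grey jig plate, 240 mm (its x) by 110 (y); flat bed 10 mm above the table. Origin: centre of its underside; x is the push direction, towards the stop. Yellow lines on the bed at y = +/-14.5 mm: the bar lies between them, along x, centred on y = 0. At the +x end a spring housing 50 mm high; at x 15 to 71, y 32 to 54 a white scale block 36 mm above the table with a green band on top.
- pad_face (a point): Centre of the front face of the sprung stop's black rubber pad, 23 mm above the table on the jig's centre line, 20 mm to +x of the jig's origin while unpressed; axes as the jig's. The pad is 40 mm wide, 28 mm high, starts 1 mm above the bed, faces the jig's -x and moves with the stop (12 mm thick with the pad, top 39 mm above the table).
- stop (a joint): Travel of the sprung stop, m: 0 unpressed, grows as it is pushed along the jig's +x, hard end at 0.030. Spring without preload, 700 N/m (7 N at 0.010, 10.5 N at 0.015, 14 N at 0.020). A red pointer on the stop shows it on the scale: in the green band from 0.010 to 0.020.
- jar: Green glass jar with brass lid, 66 mm across, 95 mm high, at the back of the table; bystander. Origin: centre of its underside.
- grease_block: Brass block 50 mm square, 35 mm high, with two grease nipples, at the back; bystander. Origin: centre of its underside.
- ratchet: Rusted steel ratchet handle, about 205 mm long, lying flat at the back; bystander. Origin: middle of its handle, on the table.
Mind the look-alikes: they are no part of the job. What is shaped like the bar_medium but brown or orange is not meant. What is shaped like the bar_long but orange is not meant.

How it is judged:
By the outcome, as a careful person would: the job done as asked, in the order asked, and still so for the second after the job is handed in, while the arm keeps its last pose, push and grip.
It also fails if it takes over 59 s, if anything falls off the work surface, if the arm or the gripper's body presses on something with over 40 N, if the wrist force passes 120 N, or if a joint passes its speed limit or range.

## Working session

There is one attempt and no reset: what is moved stays moved. The work goes in short steps, Python scripts to look and compute and a tool call to move; the robot and the scene stay as the last step left them, time stands still between calls to the robot, and variables do not carry over. Pictures are saved under pics/ and viewed, at most 12 in all, crops included, and the job is handed in when it is done.

Besides the shell and the picture viewer there is one more tool, called after "Emit:" by a JSON object that holds its "name" and its "arguments". servo_tool: Moves the arm, as the interface text tells. Its arguments: {"type":"object","properties":{"moves":{"type":"array","items":{"type":"array","items":{"type":"number"}}},"claw":{"type":"number"},"force":{"type":"number"}},"required":["moves"]}

```bash
mkdir -p pics; ls
python3 - <<'E'
from workcell import *
import cv2
for n in ["scene","side"]:
    im=camera(n); cv2.imwrite(f"pics/{n}0.png",im[:,:,::-1])
    print(n,get_calibration(n))
print(get_calibration("wrist")); o=get_obs(); print(o)
E
```

```text
pics
scene {'fx': 502.31058567981336, 'fy': 502.31058567981336, 'cx': 318.48221947733634, 'cy': 243.4319869519454, 'rvec': array([ 1.55653162,  2.13319281, -0.73564368]), 'tvec': array([ 0.13873036, -0.39591135,  1.53535532])}
side {'fx': 436.03574242535143, 'fy': 436.03574242535143, 'cx': 327.9871086943519, 'cy': 245.32857050677836, 'rvec': array([ 0.14796348, -2.88169671,  1.1744705 ]), 'tvec': array([0.57346862, 0.05079836, 0.79487196])}
{'fx': 423.17117902257365, 'fy': 423.17117902257365, 'cx': 321.74282371280714, 'cy': 243.07659706296334, 'tool_from_camera': array([[-9.67088873e-04, -9.52134492e-01, -3.05677893e-01,
         7.92050892e-02],
       [ 9.99999473e-01, -1.02581512e-03,  3.14893406e-05,
        -6.19352052e-07],
       [-3.43551092e-04, -3.05677701e-01,  9.52134983e-01,
        -1.42021249e-01],
       [ 0.00000000e+00,  0.00000000e+00,  0.00000000e+00,
         1.00000000e+00]])}
{'time': 0.1, 'q': array([-7.51132672e+01,  5.00834844e+00,  1.00396549e+01,  9.50984058e+01,
        1.11355416e-04,  9.00003686e+01]), 'qd': array([ 0.11567705,  0.0249917 ,  0.10416207, -0.02673821, -0.08865964,
        0.04681161]), 'joint_efforts': array([ 3.63114141e-04, -5.21558654e+01,  4.65655804e+01,  1.59069349e-02,
        1.44454663e-05,  1.55049776e-05]), 'ee_pos': array([ 0.14125101, -0.5313533 ,  0.23065604]), 'tcp_rot': array([-1.79932901e+02, -1.10923618e-04,  1.48863641e+01]), 'wrist_force': array([ 0.14671874,  0.2683505 , -0.67467285]), 'torque': array([0.02629768, 0.08064581, 0.00102197]), 'grasp_force': 0.0, 'opening': 0.08535920019914574}
```

View pics/scene0.png

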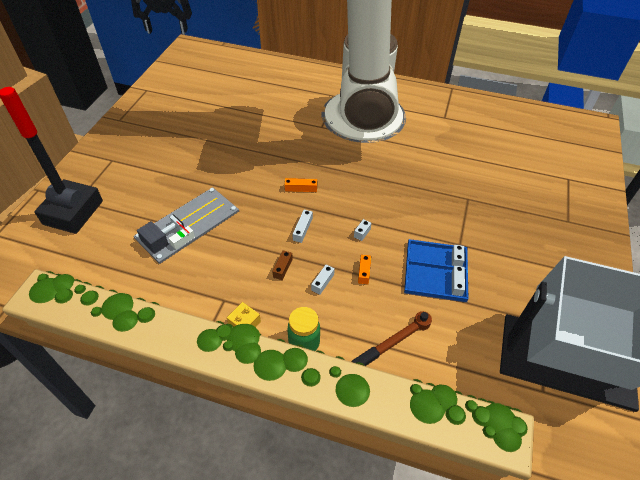

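View pics/side0.png

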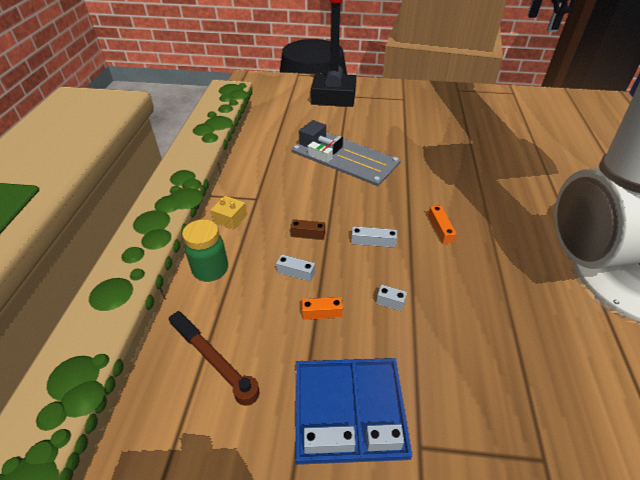

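```bash
cat > h.py <<'E'
from workcell import *
import numpy as np, cv2
from scipy.optimize import least_squares
from scipy.spatial.transform import Rotation as R
def P(name,o=None):
    c=get_calibration(name); K=np.array([[c['fx'],0,c['cx']],[0,c['fy'],c['cy']],[0,0,1]])
    if name=='wrist':
        T=np.eye(4); T[:3,:3]=R.from_euler('xyz',o['tcp_rot'],degrees=True).as_matrix(); T[:3,3]=o['ee_pos']
        E=np.linalg.inv(T@c['tool_from_camera'])[:3]
    else: E=np.c_[cv2.Rodrigues(c['rvec'])[0],c['tvec']]
    return K@E
def proj(M,p):
    q=np.c_[np.atleast_2d(p),np.ones(len(np.atleast_2d(p)))]@M.T; return q[:,:2]/q[:,2:]
def tri(Ms,pxs):
    A=np.vstack([[u*M[2]-M[0],v*M[2]-M[1]] for M,(u,v) in zip(Ms,pxs)])
    X=np.linalg.lstsq(A[:,:3],-A[:,3],rcond=None)[0]
    return X
def onplane(M,px,z):
    u,v=px; A=np.array([u*M[2]-M[0],v*M[2]-M[1]])
    return np.linalg.solve(A[:,:2],-(A[:,2]*z+A[:,3]))
def holes(im,c,r=28):
    "dark holes within the grey bar seen near pixel c"
    x0,y0=int(c[0]-r),int(c[1]-r); p=im[y0:y0+2*r,x0:x0+2*r].astype(int)
    S=p.max(2)-p.min(2); g=((S<45)&(p.max(2)>110)).astype(np.uint8)
    n,l,st,_=cv2.connectedComponentsWithStats(g); k=np.argmax([0 if i==0 else st[i,4] for i in range(n)])
    pts=np.argwhere(l==k)[:,::-1].astype(np.int32); m=np.zeros_like(g); cv2.fillConvexPoly(m,cv2.convexHull(pts),1)
    d=np.clip(130-p.max(2),0,130)*m; n,l,st,_=cv2.connectedComponentsWithStats((d>25).astype(np.uint8))
    out=[]
    for i in sorted(range(1,n),key=lambda i:-d[l==i].sum())[:2]:
        yy,xx=np.where(l==i); w=d[yy,xx]; out.append([x0+(xx*w).sum()/w.sum(),y0+(yy*w).sum()/w.sum()])
    return np.array(out)
E
python3 - <<'E'
from h import *
a=cv2.imread('pics/scene0.png'); b=cv2.imread('pics/side0.png'); Ms=P('scene'),P('side')
print('tcp',proj(Ms[0],[.141,-.532,.231]),proj(Ms[1],[.141,-.532,.231]))
for n,c,d in [('short',(362,229),(391,297)),('med',(321,278),(296,267)),('long',(302,225),(374,237)),('sp_s',(459,254),(384,437)),('sp_m',(459,279),(330,439))]:
    r1,r2=(14,22) if n[:2]=='sp' else (24,30)
    h,g=holes(a,c,r1),holes(b,d,r2)
    if len(h)<2 or len(g)<2: print(n,h,g); continue
    best=min(([tri(Ms,(h[i],g[j if i==0 else 1-j])) for i in (0,1)] for j in (0,1)),key=lambda X:abs(X[0][2]-.026)+abs(X[1][2]-.026))
    X=np.array(best); e=X[1]-X[0]
    print(n,h.round(1).tolist(),g.round(1).tolist(),X.mean(0).round(4),X[:,2].round(4),'len',np.hypot(*e[:2]).round(4),'yaw',np.degrees(np.arctan2(e[1],e[0])).round(1))
s1=cv2.resize(a[180:270,120:250],None,fx=4.6,fy=4.6,interpolation=cv2.INTER_CUBIC)[:, :598]
s2=cv2.resize(b[110:190,285:405],None,fx=3.3,fy=3.3,interpolation=cv2.INTER_CUBIC)
o=np.zeros((600,800,3),np.uint8)
s1=cv2.resize(a[180:270,125:245],(400,300),interpolation=cv2.INTER_CUBIC);o[:300,:400]=s1   # x3.333
s2=cv2.resize(b[112:187,286:406],(400,250),interpolation=cv2.INTER_CUBIC);o[:250,400:]=s2
s3=cv2.resize(a[230:310,395:475],(300,300),interpolation=cv2.INTER_CUBIC);o[300:,:300]=s3 # 3.75
s4=cv2.resize(b[350:470,280:420],(350,300),interpolation=cv2.INTER_CUBIC);o[300:,400:750]=s4 #2.5
cv2.imwrite('pics/crop1.png',o)
E
```

```text
tcp [[168.27371622  36.18825545]] [[538.92456256  29.13655565]]
short [[365.4, 222.4], [359.8, 229.7]] [[384.1, 290.2], [399.9, 294.8]] [0.4582 0.112  0.0232] [0.0235 0.0229] len 0.0273 yaw -15.6
med [[317.3, 283.0], [327.7, 268.3]] [[307.5, 265.6], [282.8, 259.1]] [0.6288 0.0628 0.0236] [0.0237 0.0236] len 0.0469 yaw 167.3
long [[297.8, 231.9], [306.6, 212.2]] [[391.9, 232.8], [356.6, 230.0]] [ 0.4912 -0.0321  0.0234] [0.0236 0.0233] len 0.0673 yaw -179.9
sp_s [[458.8, 256.4], [458.8, 247.2]] [[395.4, 432.8], [374.5, 433.7]] [0.4683 0.3464 0.0267] [0.0265 0.0269] len 0.0271 yaw -172.1
sp_m [[459.2, 285.5], [459.0, 268.4]] [[310.7, 436.1], [347.2, 434.7]] [0.5399 0.3566 0.0272] [0.0272 0.0272] len 0.047 yaw -171.8
```

View pics/crop1.png

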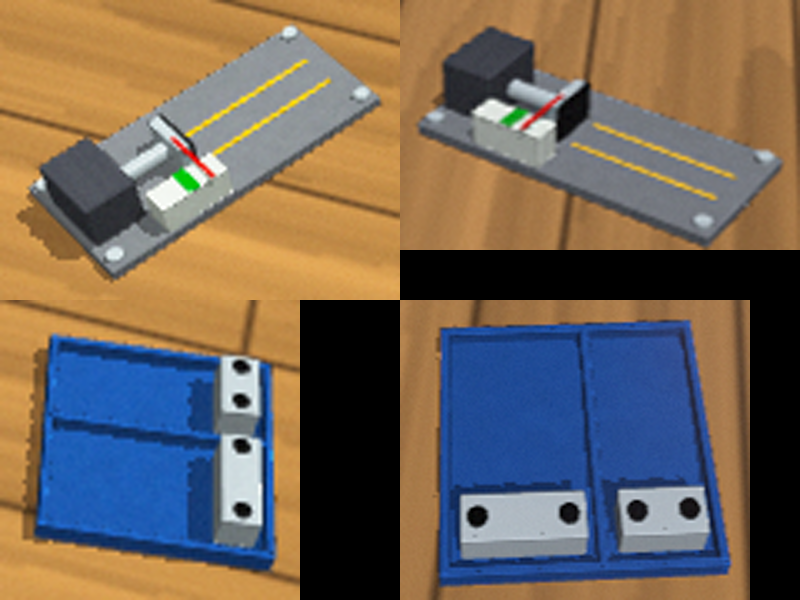

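Run:
```python
from h import *
M=P('scene')
c=np.array([onplane(M,p,.01) for p in [(212,188.1),(239,209.4),(159.5,260.4),(134,237.9)]])
print(c.round(4), c.mean(0)); d=(c[2]+c[3]-c[0]-c[1])/2; print(np.hypot(*d),np.degrees(np.arctan2(d[1],d[0])))
t=np.array([onplane(M,(395+x/3.75,230+(y-300)/3.75),.014) for x,y in [(50,337),(272,360),(270,560),(37,530)]])
print(t.round(4),t.mean(0))
```

```text
[[ 0.4426 -0.2986]
 [ 0.4902 -0.2016]
 [ 0.6956 -0.3138]
 [ 0.6543 -0.4049]] [ 0.57067642 -0.30471952]
0.23544823504649182 -27.65394311366699
[[0.4584 0.2265]
 [0.4331 0.365 ]
 [0.5847 0.3826]
 [0.6063 0.2479]] [0.52062543 0.30549724]
```

Emit:
{"name": "servo_tool", "arguments": {"moves": [[39, 24, 0, -0.75], [39, 24, 0, -0.75], [39, 24, 0, -0.75], [39, 24, 0, -0.75], [39, 24, 0, -0.75], [39, 24, 0, -0.75], [39, 24, 0, -0.75], [39, 24, 0, -0.75], [39, 24, 0, -0.75], [39, 24, 0, -0.75], [39, 24, 0, -0.75], [39, 24, 0, -0.75], [39, 24, 0, -0.75], [39, 24, 0, -0.75], [39, 24, 0, -0.75], [39, 24, 0, -0.75]]}}

```text
time: 1.43
ee_pos: [0.5305, -0.2922, 0.2313]
tcp_rot: [180.0, 0.0, -28.1]
wrist_force: [0.9, 0.5, -0.4]
opening: 0.0854
grasp_force: 0.0
```

Run:
```python
from h import *
import pickle
o=get_obs(); im=camera('wrist'); cv2.imwrite('pics/w_jig.png',im[:,:,::-1]); pickle.dump(o,open('w_jig.pkl','wb'))
print(o['time'],o['ee_pos'],o['tcp_rot'],o['q'],o['wrist_force'])
```

```text
1.4333 [ 0.53051083 -0.29215013  0.23130663] [ 1.79992219e+02  1.42899175e-02 -2.81483957e+01] [-2.88376534e+01  1.28915811e+01  1.89994432e+01  9.61220574e+01
 -7.95252938e-03  1.79310742e+02] [ 0.86465667  0.47323637 -0.39141751]
```

View pics/w_jig.png

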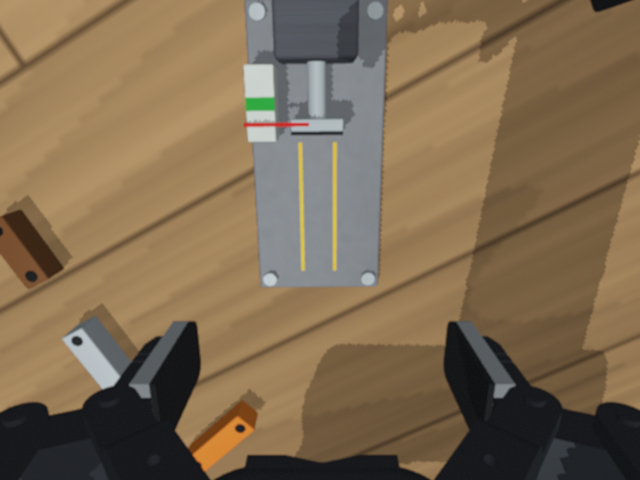

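Run:
```python
from h import *
import pickle
o=pickle.load(open('w_jig.pkl','rb'))
def yel(f,box):
    x0,y0,x1,y1=box; p=cv2.imread(f)[y0:y1,x0:x1]; h=cv2.cvtColor(p,cv2.COLOR_BGR2HSV)
    m=((h[...,0]>15)&(h[...,0]<35)&(h[...,1]>70)&(h[...,2]>90)).astype(np.uint8)
    n,l,st,_=cv2.connectedComponentsWithStats(m,connectivity=8)
    return [np.argwhere(l==i)[:,::-1]+[x0,y0] for i in sorted(range(1,n),key=lambda i:-st[i,4])[:2]]
W=P('wrist',o); L=yel('pics/w_jig.png',(270,135,365,280)); print([len(l) for l in L])
c=[];d=[]
for l in L:
    w=np.array([onplane(W,p,.0102) for p in l]); c.append(w.mean(0)); u=np.linalg.svd(w-w.mean(0))[2][0]; u*=np.sign(u[0]); d.append(np.degrees(np.arctan2(u[1],u[0]))); t=(w-w.mean(0))@u; print(c[-1],d[-1],np.ptp(t))
c=np.array(c); C=c.mean(0); y=np.radians(np.mean(d)); u=np.array([np.cos(y),np.sin(y)]); v=np.array([-u[1],u[0]])
print('sep',np.linalg.norm((c[1]-c[0])@v),'C',C,np.degrees(y))
for p in [(262,286),(379,287)]: q=onplane(W,p,.01)-C; print('corner',q@u,q@v)
q=onplane(W,(317,134),.011); print('pad bottom',(q-C)@u,(q-C)@v); 
q=onplane(W,(317,120),.039); print('stop top back edge',(q-C)@u,(q-C)@v)
S=yel('pics/scene0.png',(178,193,226,228)); D=yel('pics/side0.png',(335,145,388,175)); print([len(l) for l in S+D])
cs=np.mean([l.mean(0) for l in S],0);cd=np.mean([l.mean(0) for l in D],0);cw=np.mean([l.mean(0) for l in L],0)
print(cs,cd,cw,tri([P('scene'),P('side')],[cs,cd]),tri([P('scene'),P('side'),W],[cs,cd,cw]),tri([P('scene'),W],[cs,cw]))
```

```text
[540, 513]
[ 0.53655106 -0.27434572] -27.76486223850291 0.11487651858055711
[ 0.52194718 -0.29961214] -27.683584307591445 0.1148912625362353
sep 0.029159723869881672 C [ 0.52924912 -0.28697893] -27.72422327304718
corner -0.07565169341998573 0.05291393893697011
corner -0.07760105716461027 -0.05616349482028953
pad bottom 0.06137646811423817 2.6189504837474104e-05
stop top back edge 0.0733143968877421 -0.00039956068341307703
[205, 69, 80, 75]
[192.23488865 203.39756098] [362.04333333 159.865     ] [317.84668616 205.10550682] [ 0.51617745 -0.31650164  0.00370317] [ 0.52649765 -0.29820268  0.01992067] [ 0.54159319 -0.29484483  0.05537836]
```

Emit:
{"name": "servo_tool", "arguments": {"moves": [[3, 34, 0, 3.36], [3, 34, 0, 3.36], [3, 34, 0, 3.36], [3, 34, 0, 3.36], [3, 34, 0, 3.36], [3, 34, 0, 3.36], [3, 34, 0, 3.36], [3, 34, 0, 3.36], [3, 34, 0, 3.36], [3, 34, 0, 3.36], [3, 34, 0, 3.36], [3, 34, 0, 3.36], [3, 34, 0, 3.36], [3, 34, 0, 3.36], [3, 34, 0, 3.36], [3, 34, 0, 3.36], [3, 34, 0, 3.36], [3, 34, 0, 3.36], [3, 34, 0, 3.36], [3, 34, 0, 3.36]]}}

```text
time: 3.15
ee_pos: [0.1192, -0.1307, 0.2338]
tcp_rot: [-150.6, 18.0, -99.8]
wrist_force: [-2.0, 0.5, 0.7]
opening: 0.0856
grasp_force: 0.0
```

Emit:
{"name": "servo_tool", "arguments": {"moves": [[0, 0, 0, 0.9], [0, 0, 0, 0.9], [0, 0, 0, 0.9], [0, 0, 0, 0.9], [0, 0, 0, 0.9], [0, 0, 0, 0.9], [0, 0, 0, 0.9], [0, 0, 0, 0.9], [0, 0, 0, 0.9]]}}

```text
time: 3.9
ee_pos: [0.1198, -0.1316, 0.2342]
tcp_rot: [-150.6, 18.0, -48.0]
wrist_force: [0.4, -1.3, 0.0]
opening: 0.0853
grasp_force: 0.0
```

Run:
```python
from h import *
import pickle
o=get_obs(); im=camera('wrist'); cv2.imwrite('pics/w_bars.png',im[:,:,::-1]); pickle.dump(o,open('w_bars.pkl','wb'))
print(o['time'],o['ee_pos'],o['tcp_rot'],o['q'],o['wrist_force'])
W=P('wrist',o)
for X in [(.4582,.112,.026),(.6288,.0628,.026),(.4912,-.0321,.026)]: print(proj(W,X))
```

```text
3.9 [ 0.11984006 -0.13160306  0.23418496] [-150.58300426   17.96016038  -47.95069334] [-76.61237094 -21.88602765 -20.79710656 120.71730816  17.58671352
 151.40366911] [ 0.4472033  -1.25291528  0.00335525]
[[79.96852885 80.70044189]]
[[-43.32653127 -68.34016407]]
[[ 61.09976635 -74.98013364]]
```

View pics/w_bars.png

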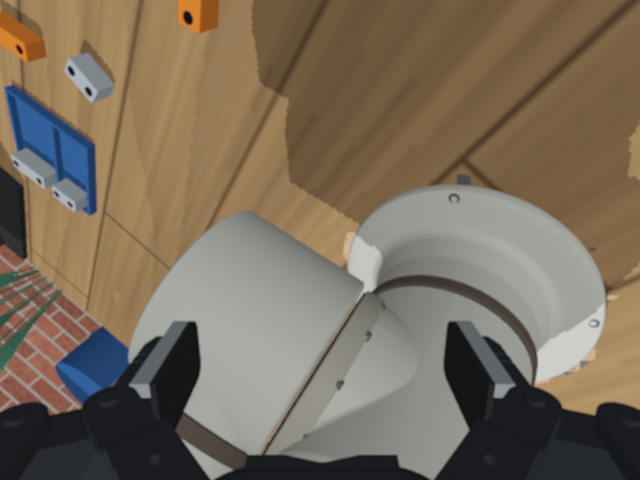

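Emit:
{"name": "servo_tool", "arguments": {"moves": [[4, -4, 4, 0.12], [8, -8, 8, 0.24], [12, -12, 11.6, 0.36], [16, -16, 11.6, 0.48], [20, -20, 11.6, 0.6], [23.4, -22.2, 11.6, 0.72], [23.4, -22.2, 11.6, 0.84], [23.4, -22.2, 11.6, 0.96], [23.4, -22.2, 11.6, 1.06], [23.4, -22.2, 11.6, 1.122], [23.4, -22.2, 11.6, 1.122], [23.4, -22.2, 11.6, 1.122]]}}

```text
time: 4.95
ee_pos: [0.3312, -0.3319, 0.2863]
tcp_rot: [-152.8, 16.8, 15.4]
wrist_force: [0.7, 0.4, 0.3]
opening: 0.0851
grasp_force: 0.0
```

```bash
cat >> h.py <<'E'
def st():
    o=get_obs(); z=R.from_euler('xyz',o['tcp_rot'],degrees=True).as_matrix()[:,2]; q=o['q']
    print('t',o['time'],'p',o['ee_pos'].round(4),'rpy',o['tcp_rot'].round(2),'q',q.round(2),'pitch',(q[1]-q[2]+q[3]-90).round(2),'tiltaz',np.degrees(np.arctan2(z[1],z[0])).round(1),'tilt',np.degrees(np.arccos(-z[2])).round(2),'F',o['wrist_force'].round(1))
    return o
E
python3 -c "
from h import *
st()"
```

```text
t 4.95 p [ 0.3312 -0.3319  0.2863] rpy [-152.82   16.77   15.41] q [-4.5110e+01  2.6400e+01  3.5270e+01  1.3047e+02  8.0000e-02  1.2355e+02] pitch 31.6 tiltaz 134.7 tilt 31.6 F [0.7 0.4 0.3]
```

Emit:
{"name": "servo_tool", "arguments": {"moves": [[2, -2, 4, 0], [4, -4, 8, 0], [6, -6, 12, 0], [8, -8, 16, 0], [8, -8, 16, 0], [8, -8, 16, 0]]}}

```text
time: 5.45
ee_pos: [0.3499, -0.35, 0.2899]
tcp_rot: [-155.0, 15.6, 15.0]
wrist_force: [0.1, 0.3, 0.1]
opening: 0.0855
grasp_force: 0.0
```

```bash
python3 -c "
from h import *
st()"
```

```text
t 5.45 p [ 0.3499 -0.35    0.2899] rpy [-154.98   15.58   15.03] q [-4.5020e+01  2.8820e+01  4.0070e+01  1.3045e+02  2.0000e-02  1.2343e+02] pitch 29.21 tiltaz 134.9 tilt 29.21 F [0.1 0.3 0.1]
```

Emit:
{"name": "servo_tool", "arguments": {"moves": [[20, -20, 30, 0], [20, -20, 30, 0], [20, -20, 30, 0], [20, -20, 30, 0], [20, -20, 30, 0], [20, -20, 30, 0], [20, -20, 30, 0], [20, -20, 30, 0], [20, -20, 30, 0], [20, -20, 30, 0], [20, -20, 30, 0], [20, -20, 30, 0]]}}

```text
time: 6.45
ee_pos: [0.3878, -0.3877, 0.2759]
tcp_rot: [-157.3, 14.3, 14.5]
wrist_force: [-0.5, 0.1, -0.1]
opening: 0.0856
grasp_force: 0.0
```

```bash
python3 -c "
from h import *
st()"
```

```text
t 6.45 p [ 0.3878 -0.3877  0.2759] rpy [-157.26   14.3    14.5 ] q [-4.4990e+01  3.5810e+01  4.9610e+01  1.3046e+02  1.0000e-02  1.2340e+02] pitch 26.66 tiltaz 135.0 tilt 26.66 F [-0.5  0.1 -0.1]
```

Emit:
{"name": "servo_tool", "arguments": {"moves": [[30, -30, 5, 0], [30, -30, 5, 0], [30, -30, 5, 0], [30, -30, 5, 0], [30, -30, 5, 0], [30, -30, 5, 0], [30, -30, 5, 0], [30, -30, 5, 0], [30, -30, 5, 0], [30, -30, 5, 0], [30, -30, 5, 0], [30, -30, 5, 0]]}}

```text
time: 7.45
ee_pos: [0.4626, -0.4625, 0.1835]
tcp_rot: [-158.7, 13.4, 14.1]
wrist_force: [0.8, 0.7, 0.7]
opening: 0.0853
grasp_force: 0.0
```

```bash
python3 -c "
from h import *
st()"
```

```text
t 7.45 p [ 0.4626 -0.4625  0.1835] rpy [-158.73   13.45   14.15] q [-4.4990e+01  5.5260e+01  7.0740e+01  1.3048e+02  1.0000e-02  1.2340e+02] pitch 25.0 tiltaz 135.0 tilt 25.0 F [0.8 0.7 0.7]
```

Emit:
{"name": "servo_tool", "arguments": {"moves": [[10, -10, 30, 0], [10, -10, 30, 0], [10, -10, 30, 0]]}}

```text
time: 7.7
ee_pos: [0.4609, -0.4608, 0.22]
tcp_rot: [-161.5, 11.8, 13.5]
wrist_force: [0.1, 0.9, 0.7]
opening: 0.0853
grasp_force: 0.0
```

Emit:
{"name": "servo_tool", "arguments": {"moves": [[10, -10, 30, 0], [10, -10, 30, 0], [10, -10, 30, 0]]}}

```text
time: 7.95
ee_pos: [0.4583, -0.4581, 0.2528]
tcp_rot: [-164.0, 10.3, 13.1]
wrist_force: [0.1, 0.0, -0.7]
opening: 0.0856
grasp_force: 0.0
```

Emit:
{"name": "servo_tool", "arguments": {"moves": [[10, -10, 30, 0], [10, -10, 30, 0], [10, -10, 30, 0]]}}

```text
time: 8.2
ee_pos: [0.4546, -0.4544, 0.2839]
tcp_rot: [-166.4, 8.8, 12.7]
wrist_force: [0.2, 0.7, 0.2]
opening: 0.0854
grasp_force: 0.0
```

Emit:
{"name": "servo_tool", "arguments": {"moves": [[10, -10, 30, 0], [10, -10, 30, 0], [10, -10, 30, 0]]}}

```text
time: 8.45
ee_pos: [0.45, -0.4499, 0.3137]
tcp_rot: [-168.7, 7.4, 12.3]
wrist_force: [0.4, 0.4, 0.0]
opening: 0.0852
grasp_force: 0.0
```

```bash
python3 -c "
from h import *
st()"
```

```text
t 8.45 p [ 0.45   -0.4499  0.3137] rpy [-168.68    7.37   12.34] q [-45.    43.75  70.76 130.48   0.   123.4 ] pitch 13.48 tiltaz 135.0 tilt 13.48 F [0.4 0.4 0. ]
```

Emit:
{"name": "servo_tool", "arguments": {"moves": [[10, -10, 30, 0], [10, -10, 30, 0], [10, -10, 30, 0]]}}

```text
time: 8.7
ee_pos: [0.4447, -0.4445, 0.3421]
tcp_rot: [-170.9, 6.0, 12.1]
wrist_force: [-1.2, -0.2, 0.6]
opening: 0.0854
grasp_force: 0.0
```

Emit:
{"name": "servo_tool", "arguments": {"moves": [[10, -10, 30, 0], [10, -10, 30, 0], [10, -10, 30, 0]]}}

```text
time: 8.95
ee_pos: [0.4385, -0.4384, 0.3697]
tcp_rot: [-173.0, 4.6, 11.9]
wrist_force: [-0.5, -0.4, 0.9]
opening: 0.0853
grasp_force: 0.0
```

Emit:
{"name": "servo_tool", "arguments": {"moves": [[10, -10, 30, 0], [10, -10, 30, 0], [10, -10, 30, 0]]}}

```text
time: 9.2
ee_pos: [0.432, -0.4319, 0.3953]
tcp_rot: [-175.0, 3.3, 11.7]
wrist_force: [-0.7, -0.4, -0.0]
opening: 0.0851
grasp_force: 0.0
```

Emit:
{"name": "servo_tool", "arguments": {"moves": [[10, -10, 30, 0], [10, -10, 30, 0], [10, -10, 30, 0]]}}

```text
time: 9.45
ee_pos: [0.4252, -0.425, 0.419]
tcp_rot: [-176.9, 2.1, 11.7]
wrist_force: [0.5, 0.9, 1.0]
opening: 0.0851
grasp_force: 0.0
```

```bash
python3 -c "
from h import *
st()"
```

```text
t 9.45 p [ 0.4252 -0.425   0.419 ] rpy [-176.86    2.07   11.66] q [-44.99  34.03  70.76 130.49   0.   123.4 ] pitch 3.76 tiltaz 134.9 tilt 3.76 F [0.5 0.9 1. ]
```

Emit:
{"name": "servo_tool", "arguments": {"moves": [[10, -10, 30, 0], [10, -10, 30, 0], [10, -10, 30, 0]]}}

```text
time: 9.7
ee_pos: [0.418, -0.4179, 0.4412]
tcp_rot: [-178.6, 0.9, 11.6]
wrist_force: [0.1, -0.3, 0.7]
opening: 0.0855
grasp_force: 0.0
```

Emit:
{"name": "servo_tool", "arguments": {"moves": [[10, -10, 30, 0]]}}

```text
time: 9.78
ee_pos: [0.4149, -0.4148, 0.4501]
tcp_rot: [-179.4, 0.4, 11.6]
wrist_force: [0.8, 0.6, -0.0]
opening: 0.0853
grasp_force: 0.0
```

```bash
python3 -c "
from h import *
st()"
```

```text
t 9.7833 p [ 0.4149 -0.4148  0.4501] rpy [-179.38    0.4    11.61] q [-45.    30.94  70.62 130.41   0.   123.4 ] pitch 0.74 tiltaz 134.7 tilt 0.74 F [ 0.8  0.6 -0. ]
```

Emit:
{"name": "servo_tool", "arguments": {"moves": [[0, 0, 0, 0], [0, 0, 0, 0]]}}

```text
time: 9.95
ee_pos: [0.4141, -0.414, 0.4526]
tcp_rot: [-179.6, 0.3, 11.6]
wrist_force: [-0.5, -0.5, -0.4]
opening: 0.0854
grasp_force: 0.0
```

```bash
python3 -c "
from h import *
st()"
```

```text
t 9.95 p [ 0.4141 -0.414   0.4526] rpy [-179.58    0.27   11.61] q [-44.99  30.77  70.74 130.47   0.   123.4 ] pitch 0.5 tiltaz 134.5 tilt 0.5 F [-0.5 -0.5 -0.4]
```

Emit:
{"name": "servo_tool", "arguments": {"moves": [[1, -1, 2.5, 0]]}}

```text
time: 10.03
ee_pos: [0.4125, -0.4124, 0.457]
tcp_rot: [-180.0, 0.0, 11.6]
wrist_force: [-0.1, -0.8, -0.5]
opening: 0.0857
grasp_force: 0.0
```

Emit:
{"name": "servo_tool", "arguments": {"moves": [[0, 0, 0, 0], [0, 0, 0, 0]]}}

```text
time: 10.2
ee_pos: [0.4118, -0.4116, 0.4593]
tcp_rot: [179.9, -0.1, 11.6]
wrist_force: [-0.3, 0.4, 0.4]
opening: 0.085
grasp_force: 0.0
```

```bash
python3 -c "
from h import *
st()"
```

```text
t 10.2 p [ 0.4118 -0.4116  0.4593] rpy [ 1.7987e+02 -9.0000e-02  1.1610e+01] q [-4.4990e+01  3.0120e+01  7.0740e+01  1.3047e+02  1.0000e-02  1.2340e+02] pitch -0.16 tiltaz -42.8 tilt 0.16 F [-0.3  0.4  0.4]
```

Emit:
{"name": "servo_tool", "arguments": {"moves": [[0, 1, -3, 0.12], [0, 2, -6, 0.24], [0, 4, -9, 0.36], [0, 6, -12, 0.48], [1, 9, -15, 0.6], [2, 12, -18, 0.72], [3, 15, -20, 0.84], [4, 18, -22.8, 0.96], [5, 21, -22.8, 1.08], [6, 24, -22.8, 1.2], [7, 27, -22.8, 1.32], [8, 30, -22.8, 1.44], [9, 33, -22.8, 1.56], [10, 36, -22.8, 1.68], [12, 39, -22.8, 1.8], [13, 42, -22.8, 1.92], [14, 44, -22.8, 2.04], [14.8, 46.2, -22.8, 2.16], [14.8, 46.2, -22.8, 2.28], [14.8, 46.2, -22.8, 2.4]]}}

```text
time: 11.87
ee_pos: [0.5601, 0.0517, 0.2299]
tcp_rot: [180.0, -0.1, 143.4]
wrist_force: [-0.2, -1.0, 0.5]
opening: 0.0855
grasp_force: 0.0
```

Emit:
{"name": "servo_tool", "arguments": {"moves": [[0, 0, 0, 0.12], [0, 0, 0, 0.24], [0, 0, 0, 0.28], [0, 0, 0, 0.28]]}}

```text
time: 12.2
ee_pos: [0.5599, 0.0503, 0.2303]
tcp_rot: [179.9, -0.1, 159.1]
wrist_force: [-0.4, 0.1, -0.2]
opening: 0.0852
grasp_force: 0.0
```

Run:
```python
from h import *
import pickle
o=st(); im=camera('wrist'); cv2.imwrite('pics/w_bars2.png',im[:,:,::-1]); pickle.dump(o,open('w_bars.pkl','wb'))
W=P('wrist',o)
for X in [(.4582,.112,.026),(.6288,.0628,.026),(.4912,-.0321,.026)]: print(proj(W,X))
```

```text
t 12.2 p [0.5599 0.0503 0.2303] rpy [ 1.7994e+02 -1.0000e-01  1.5906e+02] q [ 5.08  6.71 11.85 95.2   0.1  26.03] pitch 0.06 tiltaz 126.0 tilt 0.12 F [-0.4  0.1 -0.2]
[[349.11701492  52.50442194]]
[[362.46329102 271.89574694]]
[[195.7278376  163.33022398]]
```

View pics/w_bars2.png

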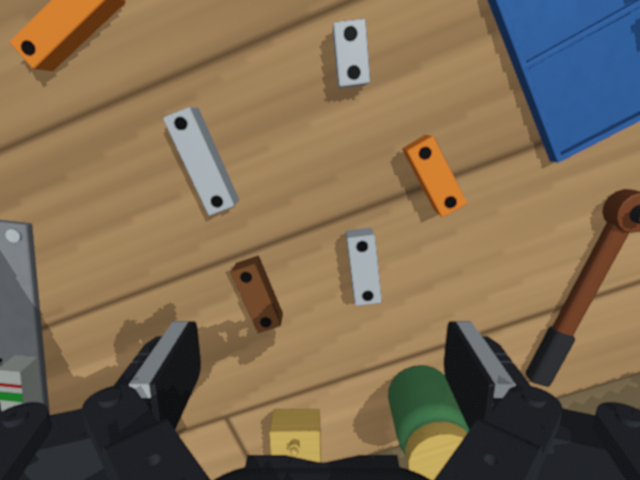

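Galvanised candidates: short (352,53), medium (365,267), long (200,162). The look-alikes are orange medium (437,178), brown medium (258,294) and orange long (65,30). I choose the grey ones by colour and length.

Run:
```python
from h import *
import pickle
o=pickle.load(open('w_bars.pkl','rb')); W=P('wrist',o); S=P('scene'); D=P('side')
im=cv2.imread('pics/w_bars2.png');a=cv2.imread('pics/scene0.png'); b=cv2.imread('pics/side0.png')
for n,c,r,sc,sr,dc,dr in [('short',(352,53),45,(362,229),24,(391,297),30),('med',(365,267),50,(321,278),24,(296,267),30),('long',(200,162),62,(302,225),24,(374,237),30)]:
    h=holes(im,c,r); X=np.array([onplane(W,p,.026) for p in h]); e=X[1]-X[0]
    m=tri([W,S,D],[h.mean(0),holes(a,sc,sr).mean(0),holes(b,dc,dr).mean(0)])
    print(n,h.round(1).tolist(),'onplane',X.mean(0).round(4),'len',np.hypot(*e).round(4),'yaw',(np.degrees(np.arctan2(e[1],e[0]))%180).round(1),'tri',m.round(4))
crops=[cv2.resize(im[y-40:y+40,x-40:x+40],(260,260)) for x,y in [(352,53),(365,267),(200,162)]]
cv2.imwrite('pics/crop2.png',np.hstack(crops))
```

```text
short [[350.0, 33.1], [353.3, 72.0]] onplane [0.4591 0.1137] len 0.027 yaw 165.6 tri [0.4586 0.1129 0.0241]
med [[361.7, 246.1], [367.3, 295.4]] onplane [0.6288 0.0648] len 0.0468 yaw 166.8 tri [0.629  0.0635 0.0242]
long [[180.3, 123.0], [216.4, 201.0]] onplane [ 0.4919 -0.0297] len 0.0669 yaw 179.8 tri [ 0.4913 -0.0317  0.0231]
```

View pics/crop2.png

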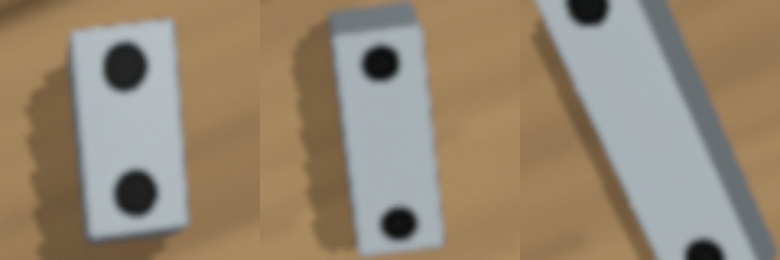

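Emit:
{"name": "servo_tool", "arguments": {"moves": [[-4, 2.5, -3, 0.05], [-7.5, 4.7, -6, 0.1], [-10.1, 6.3, -9, 0.113], [-10.1, 6.3, -12, 0.113], [-10.1, 6.3, -15, 0.113], [-10.1, 6.3, -18, 0.113], [-10.1, 6.3, -20.5, 0.113], [-10.1, 6.3, -22, 0.113], [-10.1, 6.3, -22.8, 0.113], [-10.1, 6.3, -22.8, 0.113], [-10.1, 6.3, -22.8, 0.113]]}}

```text
time: 13.17
ee_pos: [0.4591, 0.1133, 0.0033]
tcp_rot: [179.9, -0.1, 165.4]
wrist_force: [0.3, 0.4, 0.2]
opening: 0.0854
grasp_force: 0.0
```

Emit:
{"name": "servo_tool", "arguments": {"moves": [[0, 0, 0, 0], [0, 0, 0, 0], [0, 0, 0, 0], [0, 0, 0, 0], [0, 0, 0, 0], [0, 0, 0, 0], [0, 0, 0, 0], [0, 0, 0, 0]], "claw": 1, "force": 40}}

```text
time: 13.83
ee_pos: [0.4592, 0.1134, 0.0033]
tcp_rot: [179.9, -0.0, 165.4]
wrist_force: [-0.1, -0.1, 6.1]
opening: 0.0236
grasp_force: 40.4
```

Run:
```python
from h import *
o=st(); print(o['opening'],o['grasp_force'])
```

```text
t 13.8333 p [0.4592 0.1134 0.0033] rpy [ 1.7989e+02 -2.0000e-02  1.6542e+02] q [ 13.81  -3.58 -23.94  69.6    0.1   28.39] pitch -0.04 tiltaz 83.5 tilt 0.11 F [-0.1 -0.1  6.1]
0.023550725616905216 40.38866400718689
```

Emit:
{"name": "servo_tool", "arguments": {"moves": [[0, 0, 1, 0], [0, 0, 4, 0], [0, 0, 8, 0], [0, 0, 12, 0], [0, 2, 16, 0.1], [0.5, 5, 18, 0.2], [1, 9, 18, 0.3], [1.4, 13, 18, 0.39], [1.8, 16, 18, 0.39], [1.8, 18, 18, 0.39], [1.8, 18, 18, 0.39], [1.8, 18, 18, 0.39]]}}

```text
time: 14.83
ee_pos: [0.4763, 0.2939, 0.1823]
tcp_rot: [180.0, -0.1, -172.1]
wrist_force: [-0.3, -0.4, -2.9]
opening: 0.0232
grasp_force: 40.0
```

Run:
```python
from h import *
import pickle
o=st(); print(o['opening'],o['grasp_force']); im=camera('wrist'); cv2.imwrite('pics/w_tray.png',im[:,:,::-1]); pickle.dump(o,open('w_tray.pkl','wb'))
W=P('wrist',o)
for X in [(.4693,.3479,.03),(.5409,.358,.03)]: print(proj(W,X))
```

```text
t 14.8333 p [0.4763 0.2939 0.1823] rpy [ 1.7997e+02 -1.5000e-01 -1.7213e+02] q [31.63  5.69  5.41 89.84  0.09 23.76] pitch 0.12 tiltaz 175.4 tilt 0.15 F [-0.3 -0.4 -2.9]
0.023230674733189953 40.01078546047211
[[397.42048665 221.49381068]]
[[392.68728627 312.39228271]]
```

View pics/w_tray.png

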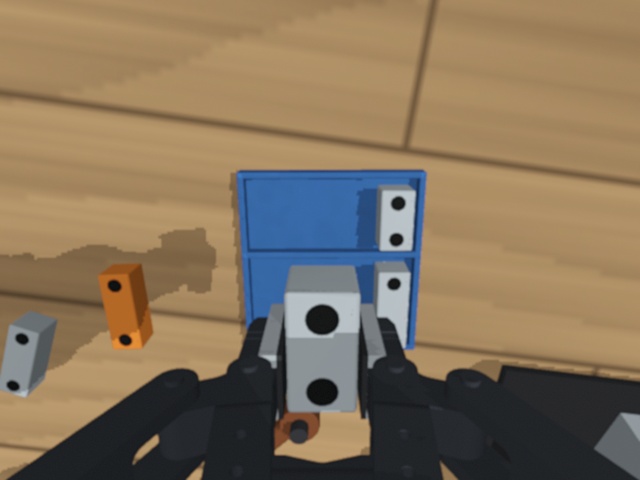

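Run:
```python
from h import *
import pickle
o=pickle.load(open('w_tray.pkl','rb')); W=P('wrist',o)
im=cv2.imread('pics/w_tray.png'); h=holes(im,(397,222),42); X=np.array([onplane(W,p,.03) for p in h]); e=X[1]-X[0]; print('spare',h.round(1).tolist(),X.mean(0),np.hypot(*e),np.degrees(np.arctan2(e[1],e[0]))%180)
m=tri([W,P('scene'),P('side')],[h.mean(0),(458.8,251.8),(384.95,433.25)]); print('tri',m)
a,b=onplane(W,(238,171.5),.014),onplane(W,(425,170.5),.014); d=b-a; print(a,b,np.hypot(*d),np.degrees(np.arctan2(d[1],d[0]))-90)
c=np.array([np.cos(np.radians(8)),np.sin(np.radians(8))])
for p in [(331,171),(310,250),(310,258)]: print(p,(onplane(W,p,.014)-o['ee_pos'][:2])@c)
```

```text
spare [[397.8, 203.0], [396.0, 239.3]] [0.46927541 0.34750636] 0.026958498018623617 8.058483458999802
tri [0.46905293 0.34691171 0.02799295]
[0.451804   0.22885185] [0.43251804 0.36406223] 0.13657889741380183 8.117722364418086
(331, 171) -0.033466092613700406
(310, 250) 0.027343022789719004
(310, 258) 0.03391332751943971
```

Emit:
{"name": "servo_tool", "arguments": {"moves": [[0, 0, -4, 0], [0, 0, -8, 0], [0, 0, -12, 0], [0, 0, -15, 0], [0, 0, -16.5, 0], [0, 0, -17.2, 0], [0, 0, -17.5, 0], [0, 0, -17.5, 0], [0, 0, -17.5, 0]]}}

```text
time: 15.63
ee_pos: [0.4778, 0.2934, 0.0095]
tcp_rot: [179.9, 0.1, -172.3]
wrist_force: [0.3, -0.4, -2.1]
opening: 0.0232
grasp_force: 40.1
```

Emit:
{"name": "servo_tool", "arguments": {"moves": [[0, 0, 0, 0], [0, 0, 0, 0], [0, 0, 0, 0], [0, 0, 0, 0], [0, 0, 1, 0], [0, 0, 4, 0], [0, 0, 8, 0], [0, 0, 12, 0]], "claw": 0.5}}

```text
time: 16.3
ee_pos: [0.4761, 0.2929, 0.1293]
tcp_rot: [180.0, -0.1, -172.2]
wrist_force: [0.2, 0.3, -1.0]
opening: 0.043
grasp_force: 0.0
```

Run:
```python
from h import *
o=st(); print(o['opening'])
```

```text
t 16.3 p [0.4761 0.2929 0.1293] rpy [ 1.7995e+02 -1.4000e-01 -1.7223e+02] q [31.55  5.48 -0.66 83.97  0.1  23.78] pitch 0.11 tiltaz 169.4 tilt 0.15 F [ 0.2  0.3 -1. ]
0.043044564033451985
```

Run:
```python
from h import *
print(onplane(P('scene'),(304,319),.095),onplane(P('side'),(200,234),.095))
```

```text
[0.78589729 0.07241725] [0.78093884 0.08127933]
```

Emit:
{"name": "servo_tool", "arguments": {"moves": [[3, -3, 4, -0.06], [6, -6, 6, -0.12], [9, -9, 6, -0.18], [11, -12, 6, -0.24], [13, -15, 6, -0.3], [14.5, -18, 6, -0.367], [15.3, -21, 5, -0.367], [15.3, -22.9, 3, -0.367], [15.3, -22.9, 1, -0.367], [15.3, -22.9, 0, -0.367], [15.3, -22.9, 0, -0.367]], "claw": 0.3}}

```text
time: 17.22
ee_pos: [0.6287, 0.0641, 0.1257]
tcp_rot: [180.0, -0.3, 166.7]
wrist_force: [1.1, 0.3, -0.3]
opening: 0.0597
grasp_force: 0.0
```

Emit:
{"name": "servo_tool", "arguments": {"moves": [[0, 0, -4, 0], [0, 0, -8, 0], [0, 0, -10.5, 0], [0, 0, -12, 0], [0, 0, -12.5, 0], [0, 0, -12.5, 0], [0, 0, -12.5, 0]]}}

```text
time: 17.8
ee_pos: [0.6308, 0.0649, 0.0048]
tcp_rot: [179.9, 0.1, 166.8]
wrist_force: [-0.0, 0.1, 0.1]
opening: 0.0596
grasp_force: 0.0
```

Emit:
{"name": "servo_tool", "arguments": {"moves": [[0, 0, 0, 0], [0, 0, 0, 0], [0, 0, 0, 0], [0, 0, 0, 0], [0, 0, 0, 0], [0, 0, 0, 0]], "claw": 1}}

```text
time: 18.3
ee_pos: [0.6307, 0.0643, 0.0043]
tcp_rot: [179.9, 0.1, 166.7]
wrist_force: [-0.2, 1.2, 6.5]
opening: 0.0233
grasp_force: 41.1
```

Run:
```python
from h import *
o=st(); print(o['opening'],o['grasp_force'])
```

```text
t 18.3 p [0.6307 0.0643 0.0043] rpy [1.7987e+02 6.0000e-02 1.6673e+02] q [ 5.78 17.84 -0.19 71.87  0.1  19.05] pitch -0.1 tiltaz 50.4 tilt 0.14 F [-0.2  1.2  6.5]
0.02334889223660042 41.0541307926178
```

Emit:
{"name": "servo_tool", "arguments": {"moves": [[0, 0, 1, 0], [0, 0, 4, 0], [0, 0, 7, 0], [-1, 3, 9, 0.08], [-2, 7, 9, 0.16], [-4, 11, 9, 0.24], [-5.5, 15, 9, 0.32], [-7, 19, 9, 0.372], [-8.1, 22, 9, 0.372], [-8.1, 23.9, 9, 0.372], [-8.1, 23.9, 9, 0.372], [-8.1, 23.9, 7, 0.372], [-8.1, 23.9, 4.5, 0.372], [-8.1, 23.9, 2.5, 0.372], [-8.1, 23.9, 2, 0.372], [-8.1, 23.9, 2, 0.372]]}}

```text
time: 19.63
ee_pos: [0.5479, 0.3022, 0.0213]
tcp_rot: [180.0, -0.3, -172.0]
wrist_force: [-0.3, -0.5, -3.0]
opening: 0.0229
grasp_force: 40.0
```

Run:
```python
from h import *
o=st(); print(o['opening'],o['grasp_force'])
im=camera('wrist'); cv2.imwrite('pics/w_tray2.png',im[:,:,::-1])
```

```text
t 19.6333 p [0.5479 0.3022 0.0213] rpy [ 180.     -0.25 -171.98] q [28.84 16.54  0.11 73.8   0.09 20.82] pitch 0.23 tiltaz -172.8 tilt 0.25 F [-0.3 -0.5 -3. ]
0.022935987095834984 39.97405707836151
```

View pics/w_tray2.png

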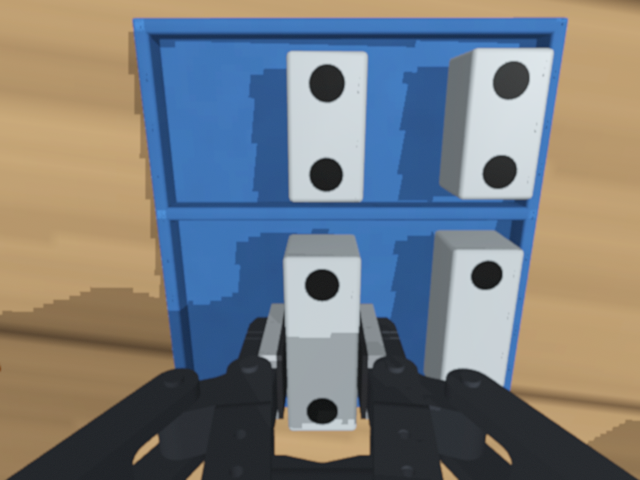

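Emit:
{"name": "servo_tool", "arguments": {"moves": [[0.1, 0, -0.6, 0], [0.1, 0, -1.1, 0], [0.1, 0, -1.5, 0], [0.1, 0, -1.6, 0], [0.1, 0, -1.6, 0]]}}

```text
time: 20.1
ee_pos: [0.5504, 0.3034, 0.0082]
tcp_rot: [179.9, 0.0, -172.0]
wrist_force: [-1.3, -0.6, 4.1]
opening: 0.0232
grasp_force: 41.2
```

Emit:
{"name": "servo_tool", "arguments": {"moves": [[0, 0, 0, 0], [0, 0, 0, 0], [0, 0, 0, 0], [0, 0, 0, 0], [0, 0, 1, 0], [0, 0, 4, 0], [0, 0, 8, 0], [0, 0, 11, 0]], "claw": 0.5}}

```text
time: 20.77
ee_pos: [0.5498, 0.3033, 0.12]
tcp_rot: [179.9, 0.0, -172.0]
wrist_force: [0.5, 0.7, 0.5]
opening: 0.0427
grasp_force: 0.0
```

Emit:
{"name": "servo_tool", "arguments": {"moves": [[-0.5, -3, 2, -0.03], [-1, -7, 2, -0.06], [-1.5, -11, 2, -0.09], [-2.5, -15, 2, -0.12], [-3, -19, 2, -0.143], [-4, -23, 2, -0.143], [-5, -27, 2, -0.143], [-5.8, -31, 0, -0.143], [-5.8, -33.4, -2, -0.143], [-5.8, -33.4, -5, -0.143], [-5.8, -33.4, -8, -0.143], [-5.8, -33.4, -8, -0.143], [-5.8, -33.4, -8, -0.143]], "claw": 0.3}}

```text
time: 21.85
ee_pos: [0.491, -0.0307, 0.0368]
tcp_rot: [179.9, -0.2, 179.8]
wrist_force: [-0.4, -0.5, 0.4]
opening: 0.0602
grasp_force: 0.0
```

Run:
```python
from h import *
o=st(); print(o['opening'])
```

```text
t 21.85 p [ 0.491  -0.0307  0.0368] rpy [179.91  -0.19 179.85] q [ -3.63  -1.92 -18.54  73.57   0.08  -3.48] pitch 0.19 tiltaz 154.0 tilt 0.21 F [-0.4 -0.5  0.4]
0.06021448454291621
```

Emit:
{"name": "servo_tool", "arguments": {"moves": [[0, 0, -1.5, 0], [0, 0, -2.8, 0], [0, 0, -3.5, 0], [0, 0, -3.5, 0], [0, 0, -3.5, 0]]}}

```text
time: 22.27
ee_pos: [0.4926, -0.0305, 0.0033]
tcp_rot: [179.9, 0.0, 179.9]
wrist_force: [1.0, -0.5, 0.3]
opening: 0.06
grasp_force: 0.0
```

Emit:
{"name": "servo_tool", "arguments": {"moves": [[0, 0, 0, 0], [0, 0, 0, 0], [0, 0, 0, 0], [0, 0, 0, 0], [0, 0, 0, 0], [0, 0, 0, 0]], "claw": 1, "force": 70}}

```text
time: 22.77
ee_pos: [0.4925, -0.0307, 0.0029]
tcp_rot: [179.9, 0.0, 179.9]
wrist_force: [-1.2, 0.6, 6.5]
opening: 0.0229
grasp_force: 70.1
```

Run:
```python
from h import *
o=st(); print(o['opening'],o['grasp_force'])
C=np.array([.52925,-.28698]); y=np.radians(-27.72); u=np.array([np.cos(y),np.sin(y)]); v=np.array([-u[1],u[0]])
for s in (-.015,.034): print(s,(C+s*u).round(4),((C+s*u-o['ee_pos'][:2])*100).round(2))
W=P('wrist',__import__('pickle').load(open('w_jig.pkl','rb')))
print(tri([P('side'),W],[(362.04,159.87),(317.85,205.1)]))
```

```text
t 22.7667 p [ 0.4925 -0.0307  0.0029] rpy [1.7991e+02 3.0000e-02 1.7986e+02] q [ -3.62  -0.73 -21.23  69.47   0.09  -3.48] pitch -0.03 tiltaz 68.4 tilt 0.09 F [-1.2  0.6  6.5]
0.022867829577663198 70.07843255996704
-0.015 [ 0.516 -0.28 ] [  2.35 -24.93]
0.034 [ 0.5593 -0.3028] [  6.68 -27.21]
[ 0.52609247 -0.2870852   0.00776404]
```

Emit:
{"name": "servo_tool", "arguments": {"moves": [[0, 0, 1, 0], [0, -1, 4, 0], [0.2, -4, 8, -0.08], [0.5, -8, 10, -0.16], [0.8, -12, 10, -0.24], [1.2, -16, 10, -0.32], [1.6, -20, 10, -0.4], [2, -23, 10, -0.48], [2.35, -24.9, 10, -0.481], [2.35, -24.9, 8, -0.481], [2.35, -24.9, 6, -0.481], [2.35, -24.9, 5, -0.481], [2.35, -24.9, 5, -0.481], [2.35, -24.9, 5, -0.481]]}}

```text
time: 23.93
ee_pos: [0.515, -0.2793, 0.0518]
tcp_rot: [179.9, -0.1, 152.3]
wrist_force: [0.2, 0.3, -2.5]
opening: 0.0228
grasp_force: 69.6
```

Run:
```python
from h import *
import pickle
o=st(); print(o['opening'],o['grasp_force']); im=camera('wrist'); cv2.imwrite('pics/w_jig2.png',im[:,:,::-1]); pickle.dump(o,open('w_jig2.pkl','wb'))
```

```text
t 23.9333 p [ 0.515  -0.2793  0.0518] rpy [ 1.7992e+02 -1.3000e-01  1.5231e+02] q [-28.51  10.3   -3.9   75.94   0.08  -0.83] pitch 0.13 tiltaz 120.2 tilt 0.16 F [ 0.2  0.3 -2.5]
0.022788695517054598 69.56706047058105
```

View pics/w_jig2.png

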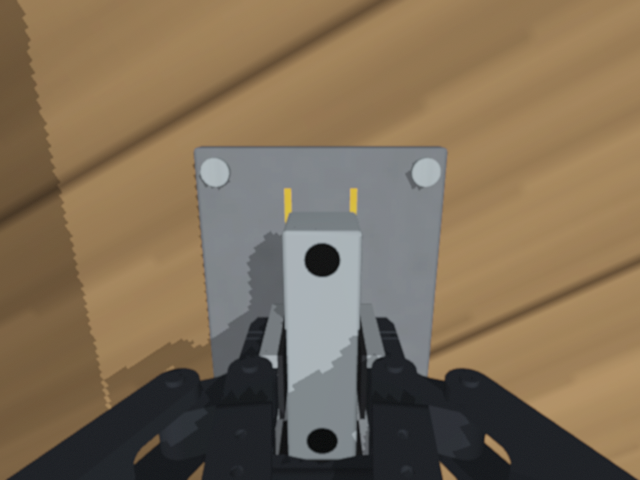

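Emit:
{"name": "servo_tool", "arguments": {"moves": [[0, 0, -1.5, 0], [0, 0, -2.8, 0], [0, 0, -3.4, 0], [0, 0, -3.7, 0], [0, 0, -3.8, 0], [0, 0, -3.8, 0]]}}

```text
time: 24.48
ee_pos: [0.5155, -0.2797, 0.014]
tcp_rot: [179.9, -0.1, 152.3]
wrist_force: [0.2, -0.5, -4.0]
opening: 0.0222
grasp_force: 69.7
```

Emit:
{"name": "servo_tool", "arguments": {"moves": [[0, 0, -0.1, 0], [0, 0, -0.1, 0]]}}

```text
time: 24.65
ee_pos: [0.5156, -0.2799, 0.0133]
tcp_rot: [179.9, -0.0, 152.3]
wrist_force: [0.1, 0.1, -3.1]
opening: 0.023
grasp_force: 69.7
```

Run:
```python
from h import *
o=st()
C=np.array([.52925,-.28698]); y=np.radians(-27.72); u=np.array([np.cos(y),np.sin(y)]); v=np.array([-u[1],u[0]]); d=o['ee_pos'][:2]-C; print('along',d@u,'lat',d@v)
```

```text
t 24.65 p [ 0.5156 -0.2799  0.0133] rpy [ 1.7992e+02 -2.0000e-02  1.5230e+02] q [-28.53  11.41  -6.96  71.65   0.08  -0.83] pitch 0.02 tiltaz 73.9 tilt 0.08 F [ 0.1  0.1 -3.1]
along -0.01535956851790346 lat -5.958640797898051e-05
```

Emit:
{"name": "servo_tool", "arguments": {"moves": [[0, 0, -0.05, 0], [0, 0, -0.1, 0], [0, 0, -0.1, 0]]}}

```text
time: 24.9
ee_pos: [0.5156, -0.2799, 0.0129]
tcp_rot: [179.9, 0.0, 152.3]
wrist_force: [-3.6, 1.0, 5.3]
opening: 0.0226
grasp_force: 70.9
```

Emit:
{"name": "servo_tool", "arguments": {"moves": [[0, 0, -0.05, 0], [0, 0, -0.05, 0]]}}

```text
time: 25.07
ee_pos: [0.5156, -0.2799, 0.0129]
tcp_rot: [179.9, 0.0, 152.3]
wrist_force: [-4.5, 2.0, 9.4]
opening: 0.0225
grasp_force: 71.6
```

Emit:
{"name": "servo_tool", "arguments": {"moves": [[0.44, -0.23, 0.05, 0], [0.89, -0.47, 0.05, 0], [1.33, -0.7, 0.05, 0], [1.77, -0.93, 0.05, 0], [2.21, -1.16, 0.05, 0], [2.65, -1.4, 0.05, 0], [2.65, -1.4, 0.05, 0], [2.65, -1.4, 0.05, 0]]}}

```text
time: 25.73
ee_pos: [0.5429, -0.2943, 0.0129]
tcp_rot: [179.9, 0.1, 152.3]
wrist_force: [-0.1, 0.3, 4.0]
opening: 0.0225
grasp_force: 71.0
```

```bash
cat >> h.py <<'E'
def jg(o):
    C=np.array([.52925,-.28698]); y=np.radians(-27.72); u=np.array([np.cos(y),np.sin(y)]); v=np.array([-u[1],u[0]]); d=o['ee_pos'][:2]-C; f=o['wrist_force'][:2]
    print('along',(d@u).round(4),'lat',(d@v).round(4),'F',(f@u).round(1),(f@v).round(1),o['grasp_force'])
E
python3 -c "
from h import *
jg(st())"
```

```text
t 25.7333 p [ 0.5429 -0.2943  0.0129] rpy [1.7992e+02 7.0000e-02 1.5230e+02] q [-28.5   15.42  -2.22  72.3    0.08  -0.8 ] pitch -0.07 tiltaz 19.8 tilt 0.11 F [-0.1  0.3  4. ]
along 0.0155 lat -0.0001 F -0.2 0.2 70.99371314048767
```

Emit:
{"name": "servo_tool", "arguments": {"moves": [[0.22, -0.12, 0, 0], [0.44, -0.23, 0, 0], [0.66, -0.35, 0, 0], [0.89, -0.47, 0, 0], [1.1, -0.58, 0, 0], [1.1, -0.58, 0, 0], [1.1, -0.58, 0, 0]]}}

```text
time: 26.32
ee_pos: [0.5526, -0.2994, 0.0129]
tcp_rot: [179.9, -0.1, 152.3]
wrist_force: [-7.5, 4.1, 10.3]
opening: 0.0227
grasp_force: 71.6
```

```bash
python3 -c "
from h import *
jg(st())"
```

```text
t 26.3167 p [ 0.5526 -0.2994  0.0129] rpy [ 1.7992e+02 -9.0000e-02  1.5230e+02] q [-28.49  17.03  -0.23  72.83   0.08  -0.79] pitch 0.09 tiltaz 109.5 tilt 0.12 F [-7.5  4.1 10.3]
along 0.0264 lat -0.0002 F -8.6 0.2 71.6018557548523
```

Emit:
{"name": "servo_tool", "arguments": {"moves": [[0.2, -0.1, 0.05, 0], [0.4, -0.21, 0.05, 0], [0.6, -0.31, 0.05, 0], [0.66, -0.35, 0.05, 0], [0.66, -0.35, 0.05, 0], [0.66, -0.35, 0.05, 0]]}}

```text
time: 26.82
ee_pos: [0.5581, -0.3023, 0.0129]
tcp_rot: [179.9, -0.2, 152.3]
wrist_force: [-12.9, 5.8, 10.3]
opening: 0.0223
grasp_force: 71.7
```

Run:
```python
from h import *
o=st(); jg(o)
def ctr(im,box,k,t=60):
    x0,y0,x1,y1=box; p=im[y0:y1,x0:x1].astype(int); oth=p[...,[c for c in range(3) if c!=k]].max(2); yy,xx=np.where(p[...,k]-oth>t); return (xx.mean()+x0,yy.mean()+y0,len(xx)) if len(xx) else None
ims={n:camera(n) for n in ('side','scene')}
p0={'side':cv2.imread('pics/side0.png')[:,:,::-1],'scene':cv2.imread('pics/scene0.png')[:,:,::-1]}
box={'side':(300,125,350,165),'scene':(160,210,200,250)}
for n in ims:
    for im in (p0[n],ims[n]): print(n,'red',ctr(im,box[n],0),'green',ctr(im,box[n],1))
x,y,w,h=285,105,130,90
a=cv2.resize(ims['side'][100:190,285:405],(480,360),interpolation=cv2.INTER_CUBIC)
b=cv2.resize(ims['scene'][195:275,120:200],(320,320),interpolation=cv2.INTER_CUBIC)
c=np.zeros((360,800,3),np.uint8); c[:,:480]=a; c[:320,480:]=b; cv2.imwrite('pics/press.png',c[:,:,::-1])
```

```text
t 26.8167 p [ 0.5581 -0.3023  0.0129] rpy [179.92  -0.24 152.3 ] q [-28.48  18.     0.99  73.22   0.08  -0.78] pitch 0.24 tiltaz 133.3 tilt 0.25 F [-12.9   5.8  10.3]
along 0.0326 lat -0.0002 F -14.1 -0.9 71.65776371955872
side red (np.float64(327.76), np.float64(145.32), 25) green (np.float64(319.6521739130435), np.float64(146.65217391304347), 23)
side red (np.float64(323.3181818181818), np.float64(143.63636363636363), 22) green (np.float64(318.42857142857144), np.float64(147.0), 7)
scene red (np.float64(183.12121212121212), np.float64(228.3030303030303), 33) green (np.float64(180.38235294117646), np.float64(233.7941176470588), 34)
scene red (np.float64(178.83870967741936), np.float64(230.29032258064515), 31) green (np.float64(179.77272727272728), np.float64(234.22727272727272), 22)
```

View pics/press.png

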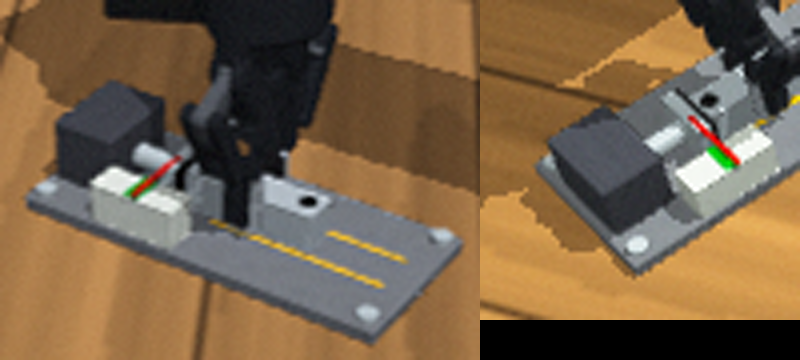

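Run:
```python
from h import *
C=np.array([.52925,-.28698]); y=np.radians(-27.72); u=np.array([np.cos(y),np.sin(y)]); v=np.array([-u[1],u[0]])
for n,d in (('scene',(178.84-183.12,230.29-228.30)),('side',(323.32-327.76,143.64-145.32))):
    M=P(n); a=lambda t:proj(M,np.r_[C+.07*u+.03*v+t*u,.037])[0]; g=(a(.02)-a(0))/20; print(n,'travel mm',np.dot(g,d)/np.dot(g,g),'px/mm',g)
```

```text
scene travel mm 11.239557244368264 px/mm [-0.35048051  0.22440385]
side travel mm 12.396171732702532 px/mm [-0.35852508 -0.13459344]
```

Emit:
{"name": "servo_tool", "arguments": {"moves": [[0.1, -0.05, 0.05, 0], [0.22, -0.12, 0.05, 0], [0.22, -0.12, 0.05, 0], [0.22, -0.12, 0.05, 0], [0.22, -0.12, 0.05, 0], [0.22, -0.12, 0.05, 0], [0.22, -0.12, 0.05, 0], [0.22, -0.12, 0.05, 0]]}}

```text
time: 27.58
ee_pos: [0.56, -0.3033, 0.0129]
tcp_rot: [179.9, -0.3, 152.3]
wrist_force: [-11.9, 6.5, 8.7]
opening: 0.023
grasp_force: 71.4
```

Run:
```python
from h import *
o=st(); jg(o)
ims={n:camera(n) for n in ('side','scene')}
def ctr(im,box,k,t=60):
    x0,y0,x1,y1=box; p=im[y0:y1,x0:x1].astype(int); oth=p[...,[c for c in range(3) if c!=k]].max(2); yy,xx=np.where(p[...,k]-oth>t); return np.array([xx.mean()+x0,yy.mean()+y0])
C=np.array([.52925,-.28698]); y=np.radians(-27.72); u=np.array([np.cos(y),np.sin(y)]); v=np.array([-u[1],u[0]])
for n,b,r0 in (('scene',(160,210,200,250),(183.12,228.30)),('side',(300,125,350,165),(327.76,145.32))):
    M=P(n); a=lambda t:proj(M,np.r_[C+.07*u+.03*v+t*u,.037])[0]; g=(a(.02)-a(0))/20; d=ctr(ims[n],b,0)-r0; print(n,'travel mm',np.dot(g,d)/np.dot(g,g))
im=ims['scene']; c=np.zeros((400,800,3),np.uint8); c[:,:400]=cv2.resize(im[195:275,120:200],(400,400),interpolation=cv2.INTER_CUBIC); c[:,400:]=cv2.resize(im[220:320,390:490],(400,400),interpolation=cv2.INTER_CUBIC)
cv2.imwrite('pics/final.png',c[:,:,::-1])
```

```text
t 27.5833 p [ 0.56   -0.3033  0.0129] rpy [179.91  -0.28 152.3 ] q [-28.48  18.34   1.41  73.36   0.09  -0.78] pitch 0.28 tiltaz 134.8 tilt 0.3 F [-11.9   6.5   8.7]
along 0.0348 lat -0.0002 F -13.6 0.2 71.36240243911743
scene travel mm 14.624680199843532
side travel mm 14.848627071052283
```

View pics/final.png

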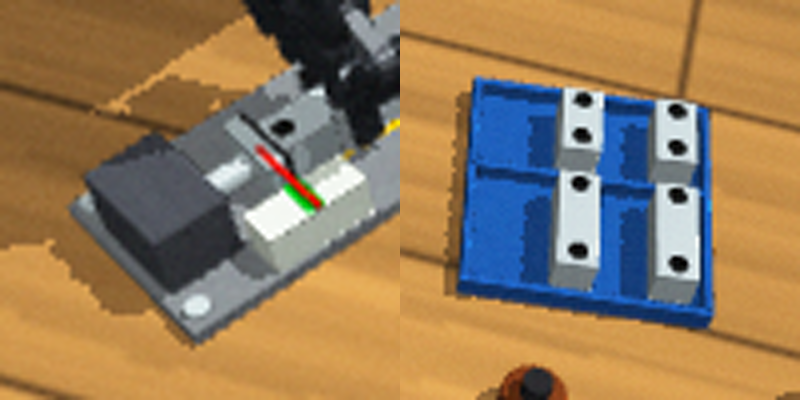

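```bash
python3 -c "
from workcell import *
print(job_done())"
```

```text
the job is handed in; nothing more can be done
None
```

The job is handed in at about 28 s of the 59 s allowed: the short and medium bars lie flat in their rows beside the spares, and the long bar is on the bed between the yellow lines. It holds the stop at about 14.7 mm by camera, about 10 N by the spring rate, with the pointer in the green band. One over-half-turn command early on swung the empty gripper in over the robot's base and tilted it; I straightened it before the first grasp, saw no contact force, and used about 8 s.

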